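# Pin the mould clamp shut

## Task

Get the plaster mould ready for casting: swing the clamp's yellow bar fully down over the mould, then lock it with the loose steel T-handled pin lying on the bench. The pin goes along the open trough and through both steel ears and the eye of the bar, pushed fully home until its orange handle meets the end of the trough. Leave the mould, jar, cup and modelling tool where they are.

Things in the scene. Friction and masses are not known exactly. Their poses are not given: they have to be found in the camera images.
- clamp: Blue steel clamp bolted to the bench. Plate 150 x 350 x 12 mm; origin on the bench under its centre; the bar lies along y, z up. Hinge brackets at y = +130 mm (tops 107 mm above the bench), two steel ears at y = -130 mm. Trough in front of the -x ear at y = -130 mm, on a 16 mm wide blue web and a foot 12 mm high (x = -120 to -60, y = -165 to -95 mm).
- bore (a point): On the axis of the ear holes, midway between the ears, 95 mm above the bench: (0, -130, 95) mm in the clamp's frame, axes as the clamp's. Holes 14.5 mm, along x. The ears span x = -18 to -10 and +10 to +18 mm, are 34 mm wide in y and end 17 mm above the axis. The pin goes in along +x.
- trough_end (a point): On the hole axis at the outer end of the open aluminium V trough, 108 mm from the bore point towards -x; axes as the clamp's. The trough runs from here 90 mm to the outer face of the -x ear; 45-degree walls, 25 mm wide, tops 3 mm above the axis. A 12 mm shaft laid in it is in line with the holes. The pin's handle stops against this end.
- hinge (a point): Point on the bar's hinge axis: (0, 130, 95) mm in the clamp's frame; axes as the clamp's, the hinge axis is x.
- bar (a joint): Angle of the yellow bar (rad): 0 = fully down at its stop, level, its eye between the ears and in line with their holes; grows to 1.0 as its free (-y) end rises. The hinge is stiff: the bar stays where it is left; about 1 to 4 N at the handle pushes it down.
- bar_handle (a point): Centre of the upper face of the red handle (26 mm wide, 70 mm long, 22 mm thick) at the bar's free end. Moves with the bar: 315 mm from the hinge axis along the bar, 11 mm above its centre line; y axis along the bar towards the hinge. The bar's eye (14 mm thick, hole 14.5 mm) is 260 mm from the hinge; the handle spans 275 to 345 mm.
- pin: Loose steel pin with orange T handle, flat on the bench, 0.1 to 0.2 kg. Shaft 12 mm diameter along x from -69 to +69 mm, the last 8 mm of the foot (+x end) tapered to 6 mm. Handle: 12 mm round bar, 50 mm long along y, spanning x = -81 to -69 mm. Origin midway along the shaft on its underside (axis 6 mm above), near the centre of mass.
- pin_tip (a point): Centre of the tapered foot of the pin, on the shaft axis, 69 mm from the pin's origin along +x; axes as the pin's. With the pin fully home it stands 30 mm beyond the bore point (12 mm out of the far ear).
- pin_handle (a point): Centre of the orange cross bar, on the shaft axis, 75 mm from the pin's origin along -x; axes as the pin's.
- mould: Loose two-part white plaster mould, 100 x 120 x 60 mm, 0.85 kg, standing on the clamp's plate under the bar. Origin at the centre of its underside.
- jar: Closed jar with a white lid and red label, 66 mm in diameter, 75 mm high, standing on the bench. Origin at the centre of its underside.
- cup: Terracotta cup, 72 mm in diameter, 75 mm high, standing on the bench. Origin at the centre of its underside.
- modelling_tool: Wooden modelling tool with a blue handle, 160 mm long along its x, 18 mm wide, 10 mm high, lying on the bench. Origin on the bench near its middle.

How it is judged:
By the outcome, as a careful person would: the job done as asked, in the order asked, and still so for the second after the job is handed in, with the robot touching nothing.
It also fails if it takes over 61 s, if anything falls off the work surface, if the arm or the gripper's body presses on something with over 40 N, if the wrist force passes 120 N, or if a joint passes its speed limit or range.

## Robot

A 7-joint arm with a two-finger parallel gripper is mounted at the origin on the work surface. World frame = base frame: x ahead of the robot, y to its left, z up, the work surface at z = 0. Lengths are in mm, angles in rad, forces in N, time in s.
With the tool pointing down it reaches from about 400 to 875 mm from the base axis. Payload 4.4 kg.
Tool frame: the origin (TCP) lies midway between the tips of the shut fingers; the grasp point (between the pads) lies ctrl.grip_depth behind it (ctrl.grip_depth is the distance from the TCP to the grasp point, in mm); z points along the fingers, y is the line along which they close (so a half turn about z gives the same grasp; the last joint's range is limited). The gripper opens to 85 mm and grips with 20 to 120 N. Pads are 22 mm wide; open, the fingers measure 114 mm over their backs; the gripper's body (76 mm by 85 mm) begins 54 mm behind the grasp point. The pads swing forward as they close: fully open they stand 13 mm farther back than shut.
Start: joints at [-1.183, 0.628, 0.038, 1.517, -0.027, 0.996, -0.02], TCP at [284.929, 584.237, 231.313] pointing down, gripper open.
Joint ranges: [-3.06, 3.06], [-0.37, 2.12], [-1.25, 1.32], [0.18, 2.47], [-1.1, 4.24], [0.23, 1.98], [-2.94, 2.94]. Speed limits (rad/s): [2.57, 2.57, 3.14, 3.14, 3.14, 3.14, 3.14].

## Interface

Orientations are given as [roll, pitch, yaw] about the fixed x, y, z axes, in that order (R = Rz(yaw) Ry(pitch) Rx(roll)).
In Python, from cell import ctrl gives the robot as it stands.
- The arm moves only by the tool carry_out, never from a script. Its argument "deltas" is one flat list of numbers, 7 for each row, row after row: the turn, a rotation vector about the tool's x, y, z in degrees, then the shift along the tool's x, y, z in m, then the closure, from -1 (fully open) to 1 (shut). In form: [wx, wy, wz, dx, dy, dz, claw, wx, wy, wz, dx, dy, dz, claw, ...]. A call has 1 to 12 rows; each row shifts and turns the commanded pose from where the row before left it, along the tool's axes as they then stand; what a row does not reach is not made up. A row lasts 1/8 s, in which the tool goes at most 62.5 mm and 10.7 degrees, less where a joint would pass 70% of its speed; a pose out of reach is approached as far as the arm can. A call with a gripper value outside its range is refused whole. The fingers move at their own pace and stop on an object; the grip force is fixed at half the most. Time passes only in rows, so rows that do not move let the fingers close. It gives the time, the measured TCP pose, the force, the opening and the grip force at its end, in the units of the state.
- ctrl.read_state(): the state, without advancing time (a new reading comes with each control period).
- ctrl.get_image(name): name is "scene" or "top"; returns the picture (420x560x3 uint8, red, green, blue); there is no depth.
- ctrl.calibration(name): a dict with "mtx" (3x3 intrinsics, pixels), "R" (3x3) and "t" (3): a world point X has camera coordinates R X + t. Camera axes: x right, y down, z forward; pixel columns grow to the right and rows downward; lengths in mm; the calibration is good to about 2 mm. A picture is of the moment at which its call begins. calibration takes no time and is no camera call.
- ctrl.finish_job(): hands the job in; it is judged then, once.
The state is a dict: "clock": time; "qpos": joint angles; "qd": joint speeds; "tau": joint torques, N m; "eef_pos": TCP position; "tool_rot": TCP orientation; "force": force on the tool from outside, world axes, zero at the start; "torque": the same for the moment, N m; "width": finger opening in mm; "gripper_force": force on a finger pad.
Only numpy, scipy, OpenCV 4.12 (cv2) and the standard library are available. Lean on these libraries where they do the work, as an engineer would, in place of code of your own. Each camera call takes 0.05 s, during which the arm holds its last target. There are 200 camera calls.

## Working session

There is one attempt and no reset: what is moved stays moved. The work goes in short steps, Python scripts to look and compute and a tool call to move; the robot and the scene stay as the last step left them, time stands still between calls to the robot, and variables do not carry over. Pictures are saved under pics/ and viewed, at most 10 in all, crops included, and the job is handed in when it is done.

Besides the shell and the picture viewer there is one more tool, called after "Call:" by a JSON object that holds its "method" and its "body", one argument or row to a line. carry_out: Moves the arm, as the interface text tells. Its arguments: {"type":"object","properties":{"deltas":{"type":"array"}},"required":["deltas"]}

```bash
mkdir -p pics; ls; python3 - <<'E'
from cell import ctrl
import cv2,numpy as np
for n in("scene","top"):
    cv2.imwrite(f"pics/{n}0.png",ctrl.get_image(n)[:,:,::-1]); c=ctrl.calibration(n); print(n,np.round(c["mtx"],1).tolist(),np.round(c["R"],3).tolist(),np.round(c["t"],1).tolist())
print(ctrl.read_state(),ctrl.grip_depth)
E
```

```text
pics
scene [[432.7, 0.0, 279.3], [0.0, 432.7, 221.8], [0.0, 0.0, 1.0]] [[0.769, 0.64, 0.0], [0.486, -0.584, -0.65], [-0.416, 0.5, -0.76]] [-399.7, -208.4, 1326.6]
top [[410.2, 0.0, 276.3], [0.0, 410.2, 209.7], [0.0, 0.0, 1.0]] [[-0.011, -1.0, -0.008], [-0.995, 0.012, -0.102], [0.102, 0.007, -0.995]] [6.8, 537.9, 1062.5]
{'clock': 0.1, 'qpos': array([-1.18281628,  0.62924769,  0.03845106,  1.51822639, -0.02704001,
        0.99633695, -0.02000209]), 'qd': array([ 8.37415148e-04, -5.36921545e-03, -9.13002078e-04, -2.56629791e-03,
        6.21690144e-05, -5.46843190e-04,  6.04258995e-04]), 'tau': array([ 2.53740836e-03, -5.64530146e+01,  1.23026714e+00, -1.93969345e+01,
        1.12663832e-02,  5.47243064e-03, -2.29420387e-06]), 'eef_pos': array([284.66153083, 583.74099321, 230.49833049]), 'tool_rot': array([-3.13989181e+00, -1.36572524e-05,  2.68778459e+00]), 'force': array([-0.89528566,  0.19195517, -0.58931611]), 'torque': array([-0.0316518 ,  0.01585175,  0.01264447]), 'gripper_force': 0.0, 'width': 85.52191508592901} 18.700000000000003
```

View pics/scene0.png

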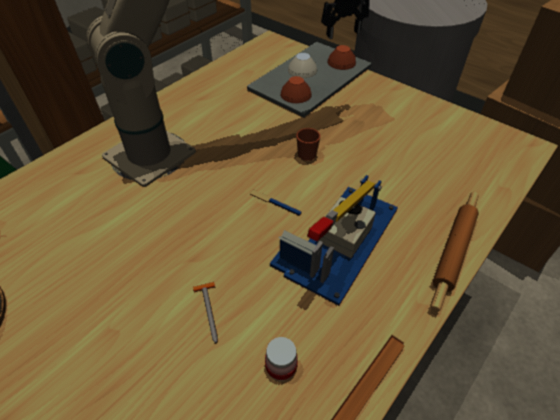

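View pics/top0.png

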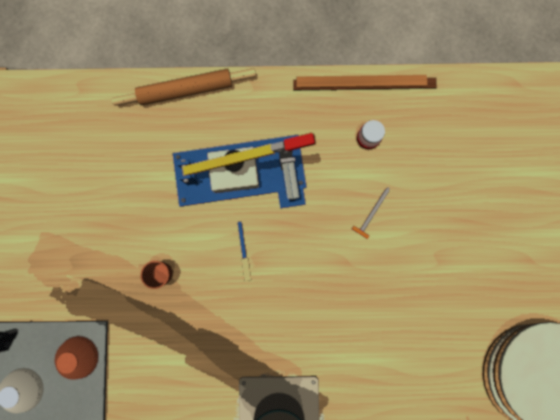

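The scene view shows the clamp around (340,240), the pin from (204,287) to (214,338), the jar at (281,358) and the cup at (308,145). In the top view the bar's red handle is at (300,142), the trough runs (287,160)-(292,198), the pin handle is at (360,232) and its tip at (388,189).

```bash
cat > h.py <<'E'
from cell import ctrl
import cv2,numpy as np
def cal(n): c=ctrl.calibration(n); return [np.array(c[k],float) for k in("mtx","R","t")]
def ray(n,px):
    K,R,t=cal(n); px=np.atleast_2d(px).astype(float)
    d=(R.T@np.linalg.inv(K)@np.c_[px,np.ones(len(px))].T).T
    return -R.T@t,d
def plane(n,px,z):
    o,d=ray(n,px); return o+d*((z-o[2])/d[:,2])[:,None]
def proj(n,X):
    K,R,t=cal(n); X=np.atleast_2d(X); p=(K@(R@X.T+t[:,None])).T; return p[:,:2]/p[:,2:]
def tri(p1,p2):
    o1,d1=ray("scene",p1);o2,d2=ray("top",p2);d1=d1[0];d2=d2[0]
    s=np.linalg.lstsq(np.c_[d1,-d2],o2-o1,rcond=None)[0]; a=o1+s[0]*d1;b=o2+s[1]*d2
    return (a+b)/2,np.linalg.norm(a-b)
def hsv(n):
    im=ctrl.get_image(n); return im,cv2.cvtColor(im,cv2.COLOR_RGB2HSV)
def big(m,roi):
    x0,y0,x1,y1=roi; k=np.zeros_like(m); k[y0:y1,x0:x1]=m[y0:y1,x0:x1]
    c=cv2.findContours(k,cv2.RETR_EXTERNAL,cv2.CHAIN_APPROX_NONE)[0]
    return max(c,key=cv2.contourArea)
def cen(c):
    m=cv2.moments(c); return np.array([m['m10'],m['m01']])/m['m00']
E
python3 - <<'E'
from h import *
np.set_printoptions(precision=1,suppress=True)
im,h=hsv("top")
big_=cv2.resize(im[120:250,165:400],None,fx=3.4,fy=3.4,interpolation=cv2.INTER_CUBIC)
cv2.imwrite("pics/topc.png",big_[:,:,::-1])
s,hs=hsv("scene"); cv2.imwrite("pics/scenec.png",cv2.resize(s[170:350,185:405],None,fx=3.3,fy=3.3,interpolation=cv2.INTER_CUBIC)[:,:,::-1])
b=big(cv2.inRange(h,(100,120,40),(130,255,255)),(165,125,320,215)); r=cv2.minAreaRect(b); print("blue",r); 
o=big(cv2.inRange(h,(3,170,90),(14,255,255)),(345,220,375,242)); print("pinhandle",cen(o),plane("top",cen(o),6),cv2.boundingRect(o))
for n,H,roi in(("top",h,(280,125,330,160)),("scene",hs,(300,210,340,245))):
    c=big(cv2.inRange(H,(0,170,90),(6,255,255))|cv2.inRange(H,(172,170,90),(180,255,255)),roi); print(n,"red",cen(c),cv2.minAreaRect(c))
E
```

```text
blue ((239.8018341064453, 178.3526611328125), (68.14938354492188, 126.02689361572266), 81.63410949707031)
pinhandle [360.1 231.9] [[ 477.3 -224.2    6. ]] (353, 227, 15, 11)
top red [298.9 141.5] ((298.7353210449219, 141.44117736816406), (10.914102554321289, 30.316951751708984), 75.96376037597656)
scene red [320.6 225.1] ((320.827880859375, 224.8934326171875), (10.114913940429688, 23.43075180053711), 50.19443130493164)
```

View pics/topc.png

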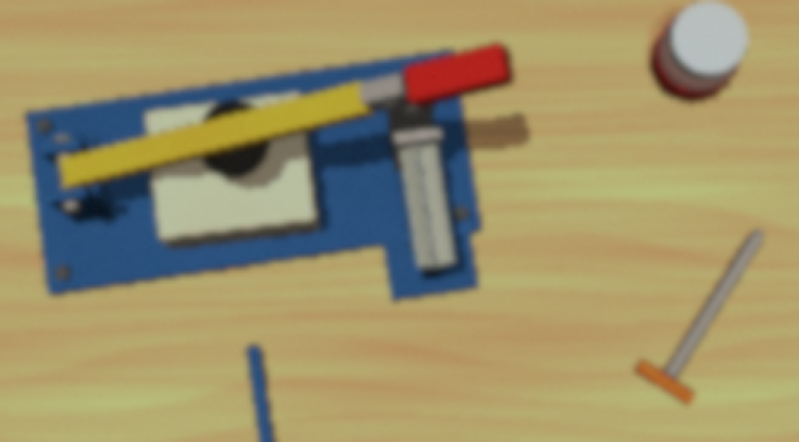

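View pics/scenec.png

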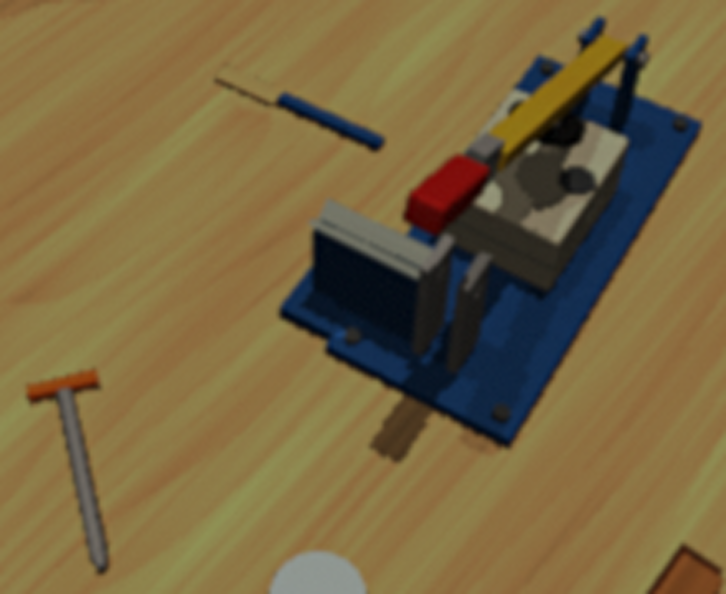

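```bash
cat >> h.py <<'E'
def fit2(A,B):
    a=A-A.mean(0);b=B-B.mean(0); th=np.arctan2((a[:,0]*b[:,1]-a[:,1]*b[:,0]).sum(),(a*b).sum())
    R=np.array([[np.cos(th),-np.sin(th)],[np.sin(th),np.cos(th)]]); t=B.mean(0)-R@A.mean(0)
    return th,R,t,B-(A@R.T+t)
E
python3 - <<'E'
from h import *
np.set_printoptions(precision=1,suppress=True)
tc=lambda p:(np.array(p)+.5)/3.4-.5+[165,120]
sc=lambda p:(np.array(p)+.5)/3.3-.5+[185,170]
A=np.array([(75,175),(-75,175),(75,-175),(-75,-175),(-120,-165),(-120,-95),(-75,-95)],float)
P=tc([(27,113),(50,294),(453,50),(480,232),(477,288),(393,299),(385,245)])
th,R,t,r=fit2(A,plane("top",P,12)[:,:2]); print("top plate",th,t); print(r)
A2=np.array([(75,175),(75,-175),(-120,-165+0)],float)
S=sc([(700,124),(509,445)]); th2,R2,t2,r2=fit2(A2[:2],plane("scene",S,12)[:,:2]); print("scene plate",th2,t2,r2)
print("trough end pred",R@[-108,-130]+t,"bore",R@[0,-130]+t, "meas trough corners",plane("top",tc([(418,270),(456,265)]),98), plane("top",tc([(418,270),(456,265)]),98).mean(0))
print("scene trough end", plane("scene",sc([(314,222),(338,203)]),98))
print("trough top at ear", plane("top",tc([(399,143),(440,138)]),98), "pred",R@[-18,-130]+t)
# pin: ends
pt=plane("top",tc([(757,236),(665,382),(640,367),(690,398)]),6);print("pin top",pt)
ps=plane("scene",sc([(100,567),(64,386),(28,393),(98,378)]),6);print("pin scene",ps)
for q in(pt,ps):
    d=q[0]-q[1];print(np.linalg.norm(d),np.arctan2(d[1],d[0]),np.arctan2(*(q[2]-q[3])[1::-1]))
# handle
hp,e=tri([320.6,225.1],[298.9,141.5]);print("red",hp,e, R.T@(hp[:2]-t))
# jar
print("jar lid",plane("top",tc([(708,39)]),75))
E
```

```text
top plate 0.13549363811072265 [649.6 101.2]
[[-0.9 -1.6]
 [ 0.8 -1.8]
 [-0.8  1.2]
 [-1.   2.4]
 [ 0.1  1.8]
 [ 1.6 -0.8]
 [ 0.3 -1.1]]
scene plate 0.14202773594200555 [650.   96.1] [[ 0.1 -0.9]
 [-0.1  0.9]]
trough end pred [560.2 -42.2] bore [667.2 -27.6] meas trough corners [[557.  -28.3  98. ]
 [560.3 -56.2  98. ]] [558.7 -42.3  98. ]
scene trough end [[566.3 -54.   98. ]
 [568.4 -30.2  98. ]]
trough top at ear [[651.8 -15.6  98. ]
 [655.2 -46.   98. ]] pred [649.4 -30.1]
pin top [[ 592.9 -301.6    6. ]
 [ 477.1 -224.4    6. ]
 [ 489.2 -205.     6. ]
 [ 464.2 -243.7    6. ]]
pin scene [[ 595.2 -305.     6. ]
 [ 478.3 -224.9    6. ]
 [ 463.  -245.1    6. ]
 [ 492.1 -204.8    6. ]]
139.1563322585308 -0.5879397172063515 0.99780270810038
141.72387877626073 -0.6006425069366338 -2.1957073812542514
red [670.3 -52.9 218. ] 0.3371653494082827 [  -0.3 -155.5]
jar lid [[ 734.4 -251.9   75. ]]
```

```bash
cat >> h.py <<'E'
TH=0.135; C=np.array([649.5,99.8]); RC=np.array([[np.cos(TH),-np.sin(TH)],[np.sin(TH),np.cos(TH)]])
def clampw(x,y,z): return np.r_[RC@[x,y]+C,z]
def go(targets):  # list of (world xyz, yaw); print tool-frame deltas one leg after another, from the measured pose
    from scipy.spatial.transform import Rotation as Ro
    s=ctrl.read_state(); p=s["eef_pos"]; R=Ro.from_euler('xyz',s["tool_rot"])
    print("now",p.round(1),s["tool_rot"].round(3),"clamp",(RC.T@(p[:2]-C)).round(1),"F",s["force"].round(1),"w",round(s["width"],1),"t",round(s["clock"],2))
    for X,yaw in targets:
        T=Ro.from_euler('xyz',[np.pi,0,yaw]); print("turn",np.degrees((R.inv()*T).as_rotvec()).round(2),"shift after turn m",(T.inv().apply(X-p)/1000).round(4)); p,R=X,T
E
python3 - <<'E'
from h import *
y=TH+np.pi
go([(clampw(0,-160,300),y),(clampw(0,-160,250),y),(clampw(0,-180,106),y)])
E
```

```text
now [284.8 583.9 230.8] [-3.14  -0.     2.688] clamp [-296.3  528.8] F [-0.3  0.4  0.5] w 85.6 t 0.2
turn [-6.000e-02 -2.000e-02 -3.374e+01] shift after turn m [-0.2963 -0.6888 -0.0692]
turn [0. 0. 0.] shift after turn m [ 0.   -0.    0.05]
turn [0. 0. 0.] shift after turn m [ 0.    -0.02   0.144]
```

Call:
{"method": "carry_out", "body": {
  "deltas": [0,0,-8.435,0,0,-0.0175,1,0,0,-8.435,0,0,-0.0175,1,0,0,-8.435,0,0,-0.0175,1,0,0,-8.435,0,0,-0.0175,1,0,0,0,-0.01,-0.023,0,1,0,0,0,-0.0185,-0.043,0,1,0,0,0,-0.0185,-0.043,0,1,0,0,0,-0.0185,-0.043,0,1,0,0,0,-0.0185,-0.043,0,1,0,0,0,-0.0185,-0.043,0,1,0,0,0,-0.0185,-0.043,0,1,0,0,0,-0.0185,-0.043,0,1]
}}

```text
clock: 1.7
eef_pos: [467.4, 280.5, 301.3]
tool_rot: [-3.142, -0.0, -3.007]
force: [0.9, 0.3, -0.3]
width: 0.4
gripper_force: 0.0
```

Call:
{"method": "carry_out", "body": {
  "deltas": [0,0,0,-0.0185,-0.043,0,1,0,0,0,-0.0185,-0.043,0,1,0,0,0,-0.0185,-0.043,0,1,0,0,0,-0.0185,-0.043,0,1,0,0,0,-0.0185,-0.043,0,1,0,0,0,-0.0185,-0.043,0,1,0,0,0,-0.0185,-0.043,0,1,0,0,0,-0.0185,-0.043,0,1,0,0,0,-0.0088,-0.021,0,1,0,0,0,0,0,0,1]
}}

```text
clock: 2.95
eef_pos: [671.3, -61.0, 300.5]
tool_rot: [-3.141, -0.001, -3.01]
force: [-0.6, 1.4, 0.4]
width: 0.0
gripper_force: 0.0
```

```bash
python3 - <<'E'
from h import *
y=TH+np.pi
go([(clampw(0,-160,245),y),(clampw(0,-180,106),y)])
im=ctrl.get_image("scene"); cv2.imwrite("pics/s1.png",cv2.resize(im[130:310,230:430],None,fx=3,fy=3)[:,:,::-1])
E
```

```text
now [671.3 -61.  300.5] [-3.141e+00 -1.000e-03 -3.010e+00] clamp [   0.  -162.3] F [-0.6  1.4  0.4] w 0.0 t 2.95
turn [-0.05 -0.06 -0.21] shift after turn m [0.     0.0023 0.0555]
turn [0. 0. 0.] shift after turn m [ 0.    -0.02   0.139]
```

View pics/s1.png

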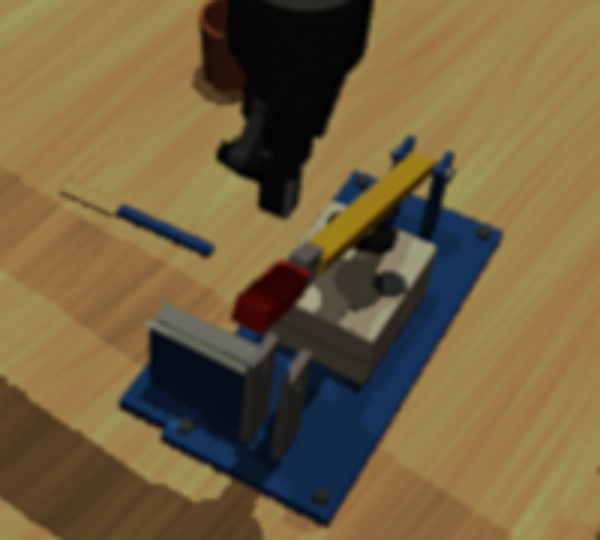

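The shut fingers hang above the red handle, with the tips at about (278,210) and the handle at (270,295) in the crop. Next I'll press down along the bar's arc.

Call:
{"method": "carry_out", "body": {
  "deltas": [0,0,0,0,0,0.02,1,0,0,0,0,0,0.02,1,0,0,0,0,0,0.015,1,0,0,0,0,-0.001,0.01,1,0,0,0,0,-0.001,0.01,1,0,0,0,0,-0.0015,0.01,1,0,0,0,0,-0.0015,0.01,1,0,0,0,0,-0.0015,0.01,1,0,0,0,0,-0.0015,0.01,1]
}}

```text
clock: 4.12
eef_pos: [672.4, -66.8, 185.7]
tool_rot: [-3.141, 0.0, -3.007]
force: [-0.1, -0.5, 0.9]
width: 0.2
gripper_force: 0.5
```

Call:
{"method": "carry_out", "body": {
  "deltas": [0,0,0,0,-0.0015,0.01,1,0,0,0,0,-0.0015,0.01,1,0,0,0,0,-0.0015,0.01,1,0,0,0,0,-0.0015,0.01,1,0,0,0,0,-0.0015,0.01,1,0,0,0,0,-0.0015,0.01,1]
}}

```text
clock: 4.88
eef_pos: [673.5, -75.3, 125.6]
tool_rot: [3.141, -0.0, -3.007]
force: [-0.2, 0.5, 1.1]
width: -0.5
gripper_force: 0.5
```

Call:
{"method": "carry_out", "body": {
  "deltas": [0,0,0,0,-0.001,0.007,1,0,0,0,0,0,0.005,1,0,0,0,0,0,0.004,1,0,0,0,0,0,0.003,1]
}}

```text
clock: 5.38
eef_pos: [673.6, -76.6, 107.1]
tool_rot: [-3.141, -0.0, -3.007]
force: [-0.4, 0.5, 0.4]
width: -0.1
gripper_force: 0.5
```

```bash
python3 - <<'E'
from h import *
go([])
im=ctrl.get_image("scene"); cv2.imwrite("pics/s2.png",cv2.resize(im[130:310,230:430],None,fx=3,fy=3)[:,:,::-1])
E
```

```text
now [673.6 -76.6 107.1] [-3.141 -0.    -3.007] clamp [ 1.00e-01 -1.78e+02] F [-0.4  0.5  0.4] w -0.1 t 5.38
```

View pics/s2.png

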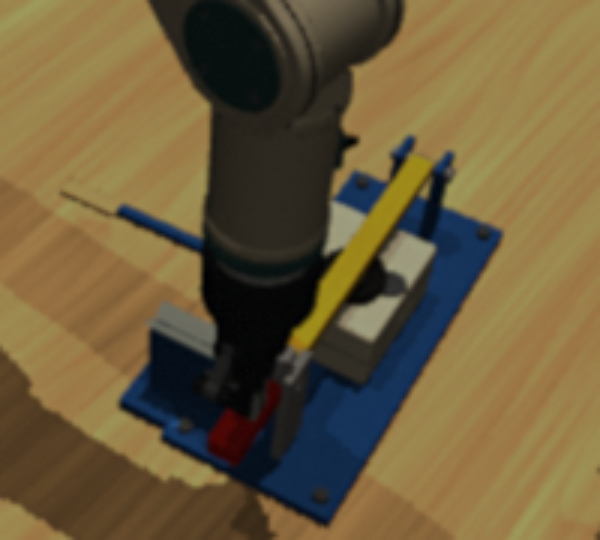

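The bar has gone down: the red handle at crop (240,430) is now beside the ears, with the fingers on top of it. I'll press on to the stop until the force rises.

Call:
{"method": "carry_out", "body": {
  "deltas": [0,0,0,0,0,0.002,1,0,0,0,0,0,0.002,1,0,0,0,0,0,0.001,1,0,0,0,0,0,0,1]
}}

```text
clock: 5.92
eef_pos: [673.9, -76.6, 106.0]
tool_rot: [-3.141, 0.001, -3.007]
force: [-7.0, 1.4, 19.6]
width: -0.0
gripper_force: 10.1
```

```bash
python3 - <<'E'
from h import *
y=TH+np.pi; p=np.pi-0.594
X=np.array([496.8,-237.5,0])
go([(clampw(0,-178,150),y),(X+[0,0,150],p),(X+[0,0,25],p),(X,p)])
E
```

```text
now [673.9 -76.6 106. ] [-3.141e+00  1.000e-03 -3.007e+00] clamp [   0.4 -178. ] F [-7.   1.4 19.6] w -0.0 t 5.92
turn [-0.02  0.06 -0.01] shift after turn m [ 0.0004  0.     -0.044 ]
turn [ 0.   -0.   41.77] shift after turn m [ 0.0563 -0.2322 -0.    ]
turn [0. 0. 0.] shift after turn m [ 0.    -0.     0.125]
turn [0. 0. 0.] shift after turn m [ 0.    -0.     0.025]
```

Call:
{"method": "carry_out", "body": {
  "deltas": [0,0,0,0,0,-0.015,1,0,0,0,0,0,-0.03,1,0,0,8.354,0,0,-0.001,1,0,0,8.354,0,0,0,1,0,0,8.354,0,0,0,-1,0,0,8.354,0,0,0,-1,0,0,8.354,0,0,0,-1,0,0,0,0.0056,-0.0232,0,-1,0,0,0,0.0113,-0.0464,0,-1,0,0,0,0.0113,-0.0464,0,-1,0,0,0,0.0113,-0.0464,0,-1,0,0,0,0.0113,-0.0464,0,-1]
}}

```text
clock: 7.42
eef_pos: [514.1, -222.0, 148.7]
tool_rot: [3.141, 0.001, 2.548]
force: [0.2, -0.9, 0.5]
width: 85.3
gripper_force: 0.0
```

Call:
{"method": "carry_out", "body": {
  "deltas": [0,0,0,0.0056,-0.0232,0,-1,0,0,0,0,0,0.03,-1,0,0,0,0,0,0.04,-1,0,0,0,0,0,0.02,-1,0,0,0,0,0,0,-1]
}}

```text
clock: 8.05
eef_pos: [496.4, -236.7, 57.2]
tool_rot: [-3.141, -0.003, 2.548]
force: [-0.2, -0.6, -0.3]
width: 85.3
gripper_force: 0.0
```

```bash
python3 - <<'E'
from h import *
p=np.pi-0.594
X=np.array([496.8,-237.5,0])
go([(X+[0,0,25],p),(X,p)])
t=ctrl.get_image("top")[100:280,230:440]; s=ctrl.get_image("scene")[150:350,150:350]
cv2.imwrite("pics/p1.png",np.hstack([cv2.resize(t,(420,360)),cv2.resize(s,(360,360))])[:,:,::-1])
E
```

```text
now [ 496.4 -236.7   57.2] [-3.141e+00 -3.000e-03  2.548e+00] clamp [-197.  -312.8] F [-0.2 -0.6 -0.3] w 85.3 t 8.05
turn [-0.02 -0.15  0.  ] shift after turn m [-0.0008 -0.0005  0.0322]
turn [0. 0. 0.] shift after turn m [ 0.    -0.     0.025]
```

View pics/p1.png

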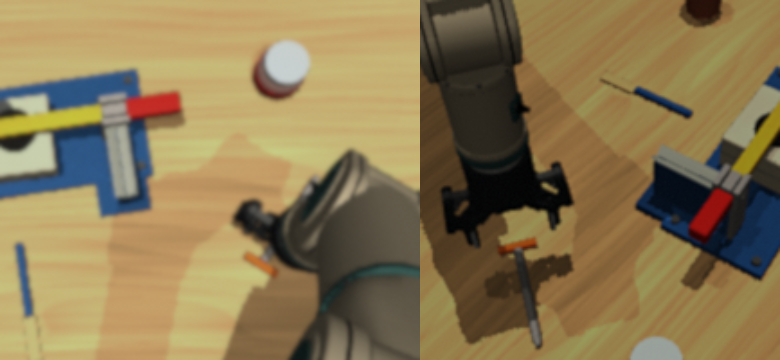

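The bar is level between the ears, with its eye at (115,108) in the left view. In the right view the open fingers straddle the pin just ahead of its orange handle at (518,246). I'll descend and grip.

Call:
{"method": "carry_out", "body": {
  "deltas": [0,0,0,0,0,0.02,-1,0,0,0,0,0,0.02,-1,0,0,0,0,0,0.01,-1,0,0,0,0,0,0.005,-1,0,0,0,0,0,0,0,0,0,0,0,0,0,0.5,0,0,0,0,0,0,1,0,0,0,0,0,0,1,0,0,0,0,0,0,1,0,0,0,0,0,0,1]
}}

```text
clock: 9.4
eef_pos: [497.3, -237.3, 3.7]
tool_rot: [3.141, 0.0, 2.547]
force: [-1.5, 0.4, 5.8]
width: 9.5
gripper_force: 59.0
```

Width 9.5 mm means the tips grip above the axis, so I'll regrip about 3.5 mm lower.

Call:
{"method": "carry_out", "body": {
  "deltas": [0,0,0,0,0,0,0,0,0,0,0,0,0,0,0,0,0,0,0,0.0035,0,0,0,0,0,0,0,0.5,0,0,0,0,0,0,1,0,0,0,0,0,0,1,0,0,0,0,0,0,1,0,0,0,0,0,0,1]
}}

```text
clock: 10.4
eef_pos: [497.8, -237.6, 0.6]
tool_rot: [3.141, 0.002, 2.547]
force: [-0.6, -0.1, 8.1]
width: 9.4
gripper_force: 59.9
```

Call:
{"method": "carry_out", "body": {
  "deltas": [0,0,0,0,0,-0.005,1,0,0,0,0,0,-0.02,1,0,0,0,0,0,-0.04,1,0,0,0,0,0,-0.04,1,0,0,0,0,0,-0.04,1,0,0,0,0,0,0,1]
}}

```text
clock: 11.15
eef_pos: [498.9, -237.9, 147.6]
tool_rot: [3.14, 0.006, 2.548]
force: [0.1, 0.3, -0.6]
width: 9.3
gripper_force: 58.7
```

```bash
python3 - <<'E'
from h import *
np.set_printoptions(precision=1,suppress=True)
go([])
t=ctrl.get_image("top")[120:280,250:460]; s=ctrl.get_image("scene")[150:350,130:330]
cv2.imwrite("pics/p2.png",np.hstack([cv2.resize(t,(420,320)),cv2.resize(s,(320,320))])[:,:,::-1])
E
```

```text
now [ 498.9 -237.9  147.6] [3.1 0.  2.5] clamp [-194.7 -314.4] F [ 0.1  0.3 -0.6] w 9.3 t 11.15
```

View pics/p2.png

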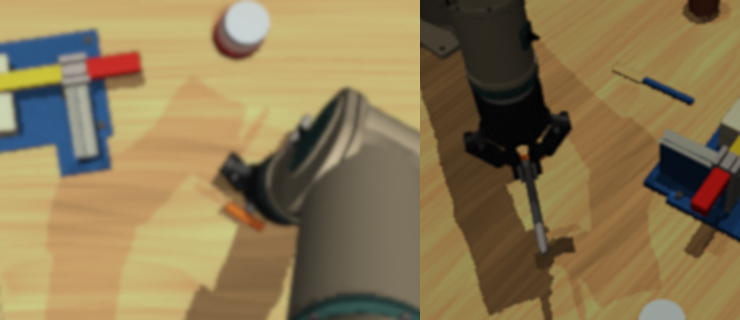

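The pin is held: its tip is at crop (544,250) and its handle at (525,157). I'll check its pitch from the tip pixel.

```bash
python3 - <<'E'
from h import *
np.set_printoptions(precision=1,suppress=True)
px=[130+124/1.6,150+251/1.6]
o,d=ray("scene",[px]);d=d[0]
u=np.array([.828,-.560,0]);n=np.array([.56,.828,0]);g=np.array([498.9,-237.9,0])
P=o+d*(n@(g-o))/(n@d); print("tip",P,"along",u@(P-g)); print(proj("scene",np.r_[(g+121*u)[:2],152]),px)
for h in (152,140,130,120,110): print(h,proj("scene",np.r_[(g+u*np.sqrt(121**2-(152-h)**2))[:2],h]))
pin=[130+(525-420)/1.6,150+157/1.6];P=o+0; o,d=ray("scene",[pin]);d=d[0];P=o+d*(n@(g-o))/(n@d); print("handle",P,"along",u@(P-g))
p=TH+np.pi
for x in(-145,): go([(clampw(x,-130,180),p),(clampw(x,-130,110),p),(clampw(x,-130,92),p)])
E
```

```text
tip [ 576.1 -290.1  111.3] along 93.1420662603187
[[207.4 308.6]] [207.5, 306.875]
152 [[207.4 308.6]]
140 [[208.1 311.5]]
130 [[208.6 313.5]]
120 [[209.1 315. ]]
110 [[209.4 316. ]]
handle [ 438.9 -197.3   93.6] along -72.36925888144785
now [ 496.8 -236.8  144.6] [ 3.1 -0.   2.5] clamp [-196.6 -312.9] F [-0.2  0.3 -1.5] w 8.9 t 11.25
turn [  0.   -0.  -41.8] shift after turn m [-0.1  0.2 -0. ]
turn [0. 0. 0.] shift after turn m [ 0.  -0.   0.1]
turn [0. 0. 0.] shift after turn m [ 0. -0.  0.]
```

```bash
python3 - <<'E'
from h import *
p=TH+np.pi
go([(clampw(-145,-130,145),p),(clampw(-145,-130,105),p)])
E
```

```text
now [ 496.8 -236.8  144.6] [ 3.142e+00 -1.000e-03  2.548e+00] clamp [-196.6 -312.9] F [-0.2  0.3 -1.5] w 8.9 t 11.25
turn [ 2.000e-02 -3.000e-02 -4.175e+01] shift after turn m [-0.0516  0.1829 -0.0004]
turn [0. 0. 0.] shift after turn m [ 0.   -0.    0.04]
```

Call:
{"method": "carry_out", "body": {
  "deltas": [0,0,-5.97,0,0.002,0,1,0,0,-5.97,0,0.002,0,1,0,0,-5.97,0,0.002,0,1,0,0,-5.97,0,0.002,0,1,0,0,-5.97,0,0.002,0,1,0,0,-5.97,0,0.002,0,1,0,0,-5.97,0,0.002,0,1,0,0,0,-0.007,0.022,0,1,0,0,0,-0.01,0.036,0,1,0,0,0,-0.01,0.036,0,1,0,0,0,-0.01,0.036,0,1,0,0,0,-0.01,0.036,0,1]
}}

```text
clock: 12.75
eef_pos: [523.8, -51.8, 143.0]
tool_rot: [3.141, -0.004, -3.006]
force: [-0.2, 0.7, -1.0]
width: 9.4
gripper_force: 58.7
```

Call:
{"method": "carry_out", "body": {
  "deltas": [0,0,0,-0.0046,0.003,0.01,1,0,0,0,0,0,0.015,1,0,0,0,0,0,0.01,1,0,0,0,0,0,0,1]
}}

```text
clock: 13.25
eef_pos: [528.0, -50.8, 108.4]
tool_rot: [3.142, -0.003, -3.008]
force: [0.1, -0.6, -1.0]
width: 9.2
gripper_force: 58.7
```

```bash
python3 - <<'E'
from h import *
p=TH+np.pi
go([(clampw(-145,-130,105),p),(clampw(-145,-130,90),p)])
t=ctrl.get_image("top")[130:230,230:350]; s=ctrl.get_image("scene")[200:310,240:360]
cv2.imwrite("pics/p3.png",np.hstack([cv2.resize(t,(396,330),interpolation=2),cv2.resize(s,(360,330),interpolation=2)])[:,:,::-1])
# expected pixels for a level pin tip / trough
for x,z in((-25,100),(-18,98),(-108,98)): print(x,proj("top",clampw(x,-130,z)).round(1),proj("scene",clampw(x,-130,z)).round(1))
E
```

```text
now [528.  -50.8 108.4] [ 3.142e+00 -3.000e-03 -3.008e+00] clamp [-140.7 -132.9] F [ 0.1 -0.6 -1. ] w 9.2 t 13.25
turn [ 0.01 -0.18 -0.09] shift after turn m [0.0043 0.0029 0.0034]
turn [0. 0. 0.] shift after turn m [ 0.    -0.     0.015]
-25 [[288.7 165.2]] [[312.1 247.5]]
-18 [[288.3 162.7]] [[314.8 249.4]]
-108 [[293.7 197.8]] [[280.6 232.8]]
```

View pics/p3.png

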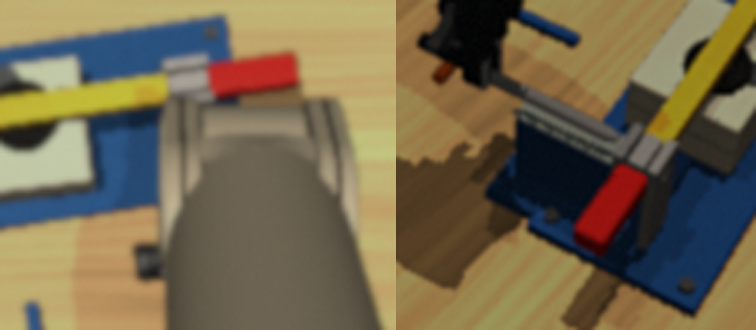

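The pin sits level above the trough, running from (490,75) to (640,140) in the right view and casting its shadow into it. I'll centre it and lower with force checks.

Call:
{"method": "carry_out", "body": {
  "deltas": [0,0,0,0.004,0.0035,0.004,1,0,0,0,0,0,0.005,1,0,0,0,0,0,0.004,1,0,0,0,0,0,0,1]
}}

```text
clock: 13.85
eef_pos: [524.6, -46.6, 96.4]
tool_rot: [3.142, -0.001, -3.006]
force: [-0.3, -1.2, -1.5]
width: 9.4
gripper_force: 58.7
```

Call:
{"method": "carry_out", "body": {
  "deltas": [0,0,0,0,0,0.002,1,0,0,0,0,0,0,1]
}}

```text
clock: 14.1
eef_pos: [524.8, -46.6, 94.7]
tool_rot: [3.142, -0.0, -3.006]
force: [0.3, 0.1, -1.4]
width: 9.3
gripper_force: 58.7
```

Call:
{"method": "carry_out", "body": {
  "deltas": [0,0,0,0,0,0.0015,1,0,0,0,0,0,0,1]
}}

```text
clock: 14.35
eef_pos: [524.8, -46.6, 93.2]
tool_rot: [3.142, -0.0, -3.006]
force: [-0.6, -0.9, -0.4]
width: 9.5
gripper_force: 58.7
```

Call:
{"method": "carry_out", "body": {
  "deltas": [0,0,0,0,0,0.001,1,0,0,0,0,0,0,1]
}}

```text
clock: 14.6
eef_pos: [524.8, -46.6, 92.2]
tool_rot: [3.142, -0.0, -3.006]
force: [-0.3, -0.4, -0.1]
width: 9.5
gripper_force: 58.7
```

Call:
{"method": "carry_out", "body": {
  "deltas": [0,0,0,0,0,0.001,1,0,0,0,0,0,0,1]
}}

```text
clock: 14.85
eef_pos: [524.8, -46.6, 91.2]
tool_rot: [3.142, -0.0, -3.006]
force: [-0.0, 0.8, -1.0]
width: 8.9
gripper_force: 58.7
```

```bash
python3 - <<'E'
from h import *
go([])
E
```

```text
now [524.8 -46.6  91.2] [ 3.142 -0.    -3.006] clamp [-143.3 -128.3] F [-0.   0.8 -1. ] w 8.9 t 14.85
```

Call:
{"method": "carry_out", "body": {
  "deltas": [0,0,0,0,0,0.001,1,0,0,0,0,0,0,1]
}}

```text
clock: 15.1
eef_pos: [524.9, -46.7, 90.3]
tool_rot: [-3.141, 0.0, -3.006]
force: [-0.2, -0.4, -0.1]
width: 9.4
gripper_force: 58.8
```

Call:
{"method": "carry_out", "body": {
  "deltas": [0,0,0,0,0,0.001,1,0,0,0,0,0,0,1]
}}

```text
clock: 15.35
eef_pos: [525.1, -47.0, 89.5]
tool_rot: [-3.141, 0.001, -3.007]
force: [-1.7, -0.5, 1.0]
width: 9.4
gripper_force: 59.0
```

Call:
{"method": "carry_out", "body": {
  "deltas": [0,0,0,0,0,0.001,1,0,0,0,0,0,0,1]
}}

```text
clock: 15.6
eef_pos: [525.1, -47.0, 88.7]
tool_rot: [-3.141, 0.001, -3.007]
force: [-0.2, -0.8, 5.8]
width: 9.3
gripper_force: 59.5
```

Seated in the trough at the predicted height. Sliding towards the ears while gripped.

Call:
{"method": "carry_out", "body": {
  "deltas": [0,0,0,-0.002,0,-0.0007,1,0,0,0,-0.003,0,0,1,0,0,0,-0.003,0,0,1,0,0,0,0,0,0,1]
}}

```text
clock: 16.1
eef_pos: [532.4, -46.0, 88.9]
tool_rot: [-3.141, -0.001, -3.007]
force: [-3.0, -2.5, 5.9]
width: 9.3
gripper_force: 59.5
```

Call:
{"method": "carry_out", "body": {
  "deltas": [0,0,0,-0.003,0,0,1,0,0,0,-0.003,0,0,1,0,0,0,-0.003,0,0,1,0,0,0,0,0,0,1]
}}

```text
clock: 16.6
eef_pos: [540.3, -45.0, 89.0]
tool_rot: [-3.141, -0.003, -3.007]
force: [-5.7, -3.1, 7.9]
width: 9.4
gripper_force: 59.8
```

```bash
python3 - <<'E'
from h import *
go([])
E
```

```text
now [540.3 -45.   89. ] [-3.141e+00 -3.000e-03 -3.007e+00] clamp [-127.7 -128.8] F [-5.7 -3.1  7.9] w 9.4 t 16.6
```

Call:
{"method": "carry_out", "body": {
  "deltas": [0,0,0,-0.002,-0.0005,-0.0003,1,0,0,0,-0.002,0,0,1,0,0,0,-0.002,0,0,1,0,0,0,0,0,0,1]
}}

```text
clock: 17.1
eef_pos: [546.4, -44.3, 89.2]
tool_rot: [3.142, -0.003, -3.006]
force: [-6.0, -3.1, 7.3]
width: 9.4
gripper_force: 59.7
```

Call:
{"method": "carry_out", "body": {
  "deltas": [0,0,0,0,0,0,0.5,0,0,0,0,0,0,0,0,0,0,0,0,0,-0.5,0,0,0,0,0,0,-0.5,0,0,0,0,0,-0.015,-0.5,0,0,0,0,0,-0.025,0,0,0,0,0.015,0,0,1,0,0,0,0.025,0,0,1,0,0,0,0.015,0,0,1,0,0,0,0,0,0,1]
}}

```text
clock: 18.35
eef_pos: [492.7, -51.7, 130.2]
tool_rot: [-3.141, 0.0, -3.007]
force: [0.2, 0.3, 0.4]
width: 0.2
gripper_force: 0.0
```

```bash
python3 - <<'E'
from h import *
np.set_printoptions(precision=1,suppress=True)
p=TH+np.pi
go([(clampw(-178,-129.5,130),p),(clampw(-178,-129.5,90),p)])
t,h=hsv("top"); m=cv2.inRange(h,(3,170,60),(14,255,255))
for n in("top","scene"):
    im,h=hsv(n); m=cv2.inRange(h,(3,170,60),(14,255,255)); e=proj(n,clampw(-146,-130,95))[0]; x,y=e.astype(int)
    try:
        c=big(m,(x-15,y-15,x+16,y+16)); X=plane(n,cen(c),95)[0]; print(n,e,cen(c),cv2.contourArea(c),"clamp",RC.T@(X[:2]-C))
    except ValueError: print(n,"none",e)
s=ctrl.get_image("scene")[200:310,240:360]; t=ctrl.get_image("top")[130:230,230:350]
cv2.imwrite("pics/p4.png",np.hstack([cv2.resize(t,(396,330),interpolation=2),cv2.resize(s,(360,330),interpolation=2)])[:,:,::-1])
E
```

```text
now [492.7 -51.7 130.2] [-3.1  0.  -3. ] clamp [-175.8 -129. ] F [0.2 0.3 0.4] w 0.2 t 18.35
turn [-0.  0. -0.] shift after turn m [ 0. -0.  0.]
turn [0. 0. 0.] shift after turn m [ 0. -0.  0.]
top none [295.9 212.9]
scene [266.8 226.9] [267.  226.8] 68.5 clamp [-145.8 -129.4]
```

The handle's centroid measures (-146,-129) mm in the clamp frame, as expected. I'll lower behind it and push.

Call:
{"method": "carry_out", "body": {
  "deltas": [0,0,0,0,0,0.02,1,0,0,0,0,0,0.019,1,0,0,0,-0.006,0,0,1,0,0,0,-0.005,0,0,1,0,0,0,-0.004,0,0,1,0,0,0,-0.004,0,0,1,0,0,0,-0.004,0,0,1,0,0,0,0,0,0,1]
}}

```text
clock: 19.6
eef_pos: [516.6, -48.3, 90.5]
tool_rot: [-3.141, 0.001, -3.006]
force: [0.2, 0.3, 0.0]
width: -0.3
gripper_force: 0.0
```

Call:
{"method": "carry_out", "body": {
  "deltas": [0,0,0,-0.004,0,0,1,0,0,0,-0.004,0,0,1,0,0,0,-0.004,0,0,1,0,0,0,0,0,0,1]
}}

```text
clock: 20.1
eef_pos: [528.6, -46.6, 90.3]
tool_rot: [-3.142, 0.001, -3.006]
force: [0.2, 0.1, -0.9]
width: -0.2
gripper_force: 0.0
```

```bash
python3 - <<'E'
from h import *
go([])
E
```

```text
now [528.6 -46.6  90.3] [-3.142e+00  1.000e-03 -3.006e+00] clamp [-139.5 -128.8] F [ 0.2  0.1 -0.9] w -0.2 t 20.1
```

Call:
{"method": "carry_out", "body": {
  "deltas": [0,0,0,-0.003,0,0,1,0,0,0,-0.003,0,0,1,0,0,0,-0.002,0,0,1,0,0,0,0,0,0,1]
}}

```text
clock: 20.6
eef_pos: [536.2, -45.6, 90.3]
tool_rot: [-3.142, 0.001, -3.006]
force: [0.4, -0.7, 0.3]
width: 0.1
gripper_force: 0.0
```

```bash
cat > look.py <<'E'
from h import *
np.set_printoptions(precision=1,suppress=True)
go([])
im,h=hsv("scene"); m=cv2.inRange(h,(3,170,60),(14,255,255))
c=big(m,(250,205,300,250)); X=plane("scene",cen(c),95)[0]; print(cen(c),cv2.contourArea(c),"handle clamp",RC.T@(X[:2]-C))
E
python3 look.py
```

```text
now [536.2 -45.6  90.3] [-3.1  0.  -3. ] clamp [-131.8 -128.8] F [ 0.4 -0.7  0.3] w 0.1 t 20.6
[278.5 232.4] 63.0 handle clamp [-114.1 -129.4]
```

Call:
{"method": "carry_out", "body": {
  "deltas": [0,0,0,-0.0015,0,0,1,0,0,0,-0.0015,0,0,1,0,0,0,0,0,0,1]
}}

```text
clock: 21.02
eef_pos: [537.2, -45.5, 90.1]
tool_rot: [3.141, -0.003, -3.006]
force: [-5.4, -2.0, 2.9]
width: 0.6
gripper_force: 2.5
```

Call:
{"method": "carry_out", "body": {
  "deltas": [0,0,0,-0.0015,0,0,1,0,0,0,-0.0015,0,0,1,0,0,0,0,0,0,1]
}}

```text
clock: 21.4
eef_pos: [537.4, -45.4, 89.8]
tool_rot: [3.141, -0.009, -3.007]
force: [-9.1, -0.5, 6.4]
width: 0.1
gripper_force: 4.9
```

The pin is at its stop: the force rises with no advance. I'll back off, rise and check.

Call:
{"method": "carry_out", "body": {
  "deltas": [0,0,0,0.008,0,0,1,0,0,0,0.02,0,0,1,0,0,0,0.03,0,0,1,0,0,0,0.03,0,-0.03,1,0,0,0,0,0,-0.05,1,0,0,0,0,0,-0.05,1,0,0,0,0,0,0,1]
}}

```text
clock: 22.28
eef_pos: [458.6, -56.8, 224.2]
tool_rot: [-3.139, 0.012, -3.006]
force: [0.8, -0.0, -0.2]
width: 0.1
gripper_force: 0.0
```

```bash
python3 look.py; python3 - <<'E'
from h import *
s=ctrl.get_image("scene")[170:310,230:410]; t=ctrl.get_image("top")[100:240,160:340]
cv2.imwrite("pics/p5.png",np.hstack([cv2.resize(t,(396,308),interpolation=2),cv2.resize(s,(396,308),interpolation=2)])[:,:,::-1])
print(proj("top",clampw(30,-130,95)),proj("scene",clampw(30,-130,95)))
E
```

```text
now [458.6 -56.8 224.2] [-3.1  0.  -3. ] clamp [-210.3 -129.5] F [ 0.8 -0.  -0.2] w 0.1 t 22.27
[278.2 232.5] 70.5 handle clamp [-114.3 -130.1]
[[285.46932891 144.49581311]] [[333.81180658 259.50474404]]
```

View pics/p5.png

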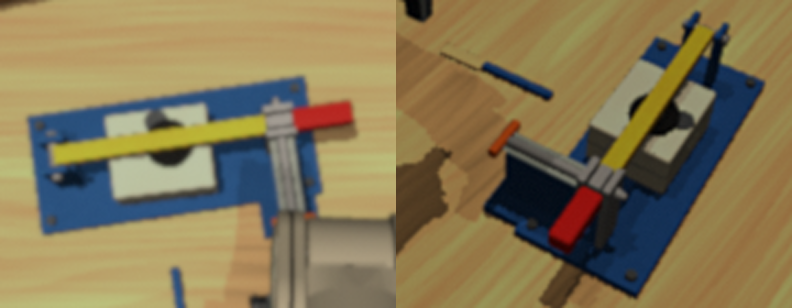

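The final view shows the bar level and the orange handle against the trough end at (505,138). The pin tip is out beyond the far ear at (275,100), which is full-image (285,145) against (285.5,144.5) predicted for fully home. Handing in.

```bash
python3 -c "
from cell import ctrl
print(ctrl.finish_job())"
```

```text
the job is handed in; nothing more can be done
None
```

The job is handed in at about 22 s: the bar is fully down, the pin is through both ears and the bar's eye with its handle against the trough end, and no move went near the mould, jar, cup or modelling tool.

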